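# Shut a tray of painted castings into the drying cabinet

## Task

Lift the drying cabinet's sash clear of the castings, slide the tray in by its bow handle until it is fully home against the rear wall, then lower the sash gently until it is fully shut, without slamming it. Both castings must stay standing on the tray; leave the other things on the bench where they are.

Things in the scene. Friction and masses are not known exactly. Their poses are not given: they have to be found in the camera images.
- cabinet: Low fixed drying cabinet: grey sides, clear roof (top 152 mm above the bench) and clear rear wall, two dark sash channels 300 mm tall, 252 mm apart inside, 24 mm deep. Origin: on the bench midway between the channels, in the sash plane; x points level into the cabinet (the tray's way in), z up. A flat bed, top 12 mm above the bench, runs from x = -260 mm (outside) to the rear wall.
- rails (a point): Midway between the outer ends of the two steel guide rails, at the height of their tops (26 mm above the bench), 230 mm before the sash plane. The rails lead the tray along the bed under the sash to the rear wall, whose inner face, the stop, is 135 mm behind the sash plane. They are 186 mm apart inside (3 mm play on each side of the tray). Axes as the cabinet's.
- sash (a joint): Opening of the clear sash (246 mm wide, 126 mm tall, 12 mm thick) that slides straight up: 0 = shut, lower edge on the rails 26 mm above the bench; up to 0.13 m. Starts shut or up to 25 mm ajar. It stays where it is left; lifting takes 4 to 6 N, pushing down 1 to 3 N. The castings pass under at 0.07 m and more.
- sash_grip (a point): Middle of the sash's lift handle: level steel round bar, 12 mm thick, 110 mm long along the cabinet's y, on two legs on the sash's top edge, in the sash plane. Its axis is 46 mm above that edge, 198 mm above the bench when shut; moves with the sash. Best pinched from above, fingers before and behind the bar.
- tray: Loose aluminium tray on the bed between the rails, outside the sash: 100 mm (x) by 180 mm (y), rim 25 mm high, floor 4 mm thick, about 0.5 kg. Origin: centre of its underside; x points to the cabinet. A drawbar 18 mm wide, 7 mm high runs from its front (-x) to a bow handle and fits under the shut sash. Home: rear edge on the rear wall, origin at 85 mm along the cabinet's x, handle 80 mm outside.
- tray_grip (a point): Middle of the tray's bow handle: level steel round bar, 10 mm thick, 64 mm long across (y), axis 55 mm above the tray's underside and 165 mm before its centre (-x), on two legs. Best pinched from above, fingers before and behind the bar. Pushing the loaded tray takes about 3 to 12 N.
- casting_a: Dark primed casting, a spool standing on end: 75 mm tall, round foot 40 mm across and 8 mm thick, waist 28 mm, head 38 mm. About 0.2 kg, loose on the tray floor. Origin: centre of the foot's underside; z is its upright axis.
- casting_b: Dark primed casting, a spool standing on end: 75 mm tall, round foot 40 mm across and 8 mm thick, waist 28 mm, head 38 mm. About 0.2 kg, loose on the tray floor. Origin: centre of the foot's underside; z is its upright axis.
- tin: Bystander: upright rectangular solvent tin, 100 x 130 mm, 190 mm tall (210 mm with carrying handle). Origin: centre of its underside.
- pot: Bystander: open yellow plastic pot, 90 mm across, 100 mm tall. Origin: centre of its underside.
- wrench: Bystander: steel wrench lying on the bench. Origin: centre of its underside.
- carton: Bystander: open cardboard carton, 150 x 140 mm, 100 mm tall. Origin: centre of its underside.
Mind the look-alikes: they are no part of the job. Leave any turquoise look-alike of the casting_a alone.

How it is judged:
By the outcome, as a careful person would: the job done as asked, in the order asked, and still so for the second after the job is handed in, with the robot touching nothing.
It also fails if it takes over 67 s, if anything falls off the work surface, if the arm or the gripper's body presses on something with over 40 N, if the wrist force passes 120 N, or if a joint passes its speed limit or range.

## Robot

A 6-joint arm with a two-finger parallel gripper is mounted at the origin on the work surface. World frame = base frame: x ahead of the robot, y to its left, z up, the work surface at z = 0. Lengths are in m, angles in rad, forces in N, time in s.
With the tool pointing down it reaches from about 0.3 to 0.875 m from the base axis. Payload 6.4 kg.
Tool frame: the origin (TCP) lies midway between the tips of the shut fingers; the grasp point (between the pads) lies 19 mm behind it; z points along the fingers, y is the line along which they close (so a half turn about z gives the same grasp; the last joint's range is limited). The gripper opens to 85 mm and grips with 20 to 120 N. Pads are 22 mm wide; open, the fingers measure 114 mm over their backs; the gripper's body (76 mm by 85 mm) begins 54 mm behind the grasp point. The pads swing forward as they close: fully open they stand 13 mm farther back than shut.
Start: joints at [-1.412, 0.181, 1.607, -0, 1.354, -0.206], TCP at [0.205, -0.537, 0.231] pointing down, gripper open.
Joint ranges: [-2.99, 2.99], [-0.89, 2.07], [0.3, 2.58], [-1.14, 4.28], [0, 2.63], [-3.12, 3.12]. Speed limits (rad/s): [2.57, 2.57, 3.01, 3.14, 3.14, 3.14].

## Interface

Orientations are given as a unit quaternion [w, x, y, z].
In Python, from bench import ctrl gives the robot as it stands. The module is installed in compiled form; this text tells all that it offers.
- The arm moves only by the tool move_arm, never from a script. Its argument "plan" is one flat list of numbers, 6 for each row, row after row: the shift along the world's x, y, z in units of 50 mm (1.0 is 50 mm), then the turn, a rotation vector about the world's x, y, z in rad. A call has 1 to 10 rows; each row is the pose to reach, as a shift and turn from the pose commanded when the call began; what a row does not reach only later rows make up. A row lasts 1/8 s, in which the tool goes at most 62.5 mm and 10.7 degrees, less where a joint would pass 70% of its speed; a pose out of reach is approached as far as the arm can. A call with a gripper value outside its range is refused whole. "grip" is the finger opening in mm, from 0 to 85.4, set as the call begins (left out, the last holds). The fingers move at their own pace and stop on an object; the grip force is fixed at half the most. Time passes only in rows, so rows that repeat a pose let the fingers close. It gives the time, the measured TCP pose, the force, the opening and the grip force at its end, in the units of the state.
- ctrl.get_obs(): the state, without advancing time (a new reading comes with each control period).
- ctrl.camera(name): name is "scene" or "top" or "wrist"; returns a dict with "pixels" (400x640x3 uint8, red, green, blue), "fx", "fy", "cx", "cy" (pixels), "origin" and "attitude" of the camera in the world. Camera axes: x right, y down, z forward; pixel columns grow to the right and rows downward; lengths in m; the calibration is good to about 2 mm. A picture is of the moment at which its call begins. There is no depth.
- ctrl.hand_in(): hands the job in; it is judged then, once.
The state is a dict: "time_s": time; "q": joint angles; "dq": joint speeds; "joint_efforts": joint torques, N m; "eef_pos": TCP position; "eef_rot": TCP orientation; "wrist_force": force on the tool from outside, world axes, zero at the start; "torque": the same for the moment, N m; "opening": opening from 0.0 (shut) to 1.0 (fully open); "grasp_force": force on a finger pad.
Only numpy, scipy, OpenCV 4.12 (cv2) and the standard library are available. Lean on these libraries where they do the work, as an engineer would, in place of code of your own. Each camera call takes 0.05 s, during which the arm holds its last target. There are 200 camera calls.

## Working session

There is one attempt and no reset: what is moved stays moved. The work goes in short steps, Python scripts to look and compute and a tool call to move; the robot and the scene stay as the last step left them, time stands still between calls to the robot, and variables do not carry over. Pictures are saved under pics/ and viewed, at most 10 in all, crops included, and the job is handed in when it is done.

Besides the shell and the picture viewer there is one more tool, called after ">>>" by a JSON object that holds its "op" and its "data". move_arm: Moves the arm, as the interface text tells. Its arguments: {"type":"object","properties":{"plan":{"type":"array"},"grip":{"type":"number"}},"required":["plan"]}

```bash
mkdir -p pics
cat > h.py <<'E'
import numpy as np, cv2
from bench import ctrl
from scipy.spatial.transform import Rotation as R
def cam(n,f=None):
    c=ctrl.camera(n)
    if f: cv2.imwrite('pics/'+f,cv2.cvtColor(np.asarray(c['pixels']),cv2.COLOR_RGB2BGR))
    return c
def rot(a):
    a=np.asarray(a,float)
    return a if a.shape==(3,3) else R.from_quat([a[1],a[2],a[3],a[0]]).as_matrix()
def onz(c,u,v,z):
    d=rot(c['attitude'])@np.array([(u-c['cx'])/c['fx'],(v-c['cy'])/c['fy'],1]);o=np.asarray(c['origin'])
    return o+d*(z-o[2])/d[2]
def proj(c,p):
    q=rot(c['attitude']).T@(np.asarray(p)-np.asarray(c['origin']));return np.array([c['fx']*q[0]/q[2]+c['cx'],c['fy']*q[1]/q[2]+c['cy']])
E
python3 - <<'E'
from h import *
for n in('scene','top'):
    c=cam(n,n+'1.png');print(n,c['fx'],c['origin'],c['attitude'])
o=ctrl.get_obs();print(o)
E
```

```text
scene 372.288070552749 [0.49121809 0.68774756 0.93776644] [ 0.0184439  -0.02950537  0.93476701 -0.35355324]
top 440.83662978281444 [ 0.38832883 -0.00965083  1.59855255] [-0.03795702  0.71066733 -0.70196892  0.0274014 ]
{'time_s': 0.1, 'q': array([-1.41232423e+00,  1.81492307e-01,  1.60791550e+00,  1.78902668e-05,
        1.35377724e+00, -2.06299255e-01]), 'dq': array([ 1.54451796e-04, -1.99164311e-03, -8.73046177e-05,  1.08644729e-04,
        5.79459180e-04,  8.32952601e-04]), 'joint_efforts': array([ 1.47693554e-03, -4.45875371e+01, -3.52238560e+01, -1.88990443e-04,
        4.04079328e-03,  7.94169466e-06]), 'eef_pos': array([ 0.20506548, -0.53666142,  0.23045624]), 'eef_rot': array([-7.95759382e-04,  9.83413826e-01,  1.81374237e-01,  2.77693567e-05]), 'wrist_force': array([ 0.16818002, -0.32748989,  0.31292446]), 'torque': array([-0.01607061,  0.01116764,  0.00889954]), 'grasp_force': 0.0, 'opening': 0.9976536516813229}
```

View pics/scene1.png

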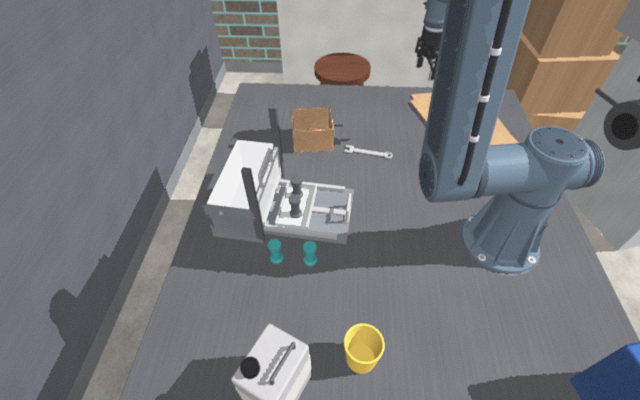

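View pics/top1.png

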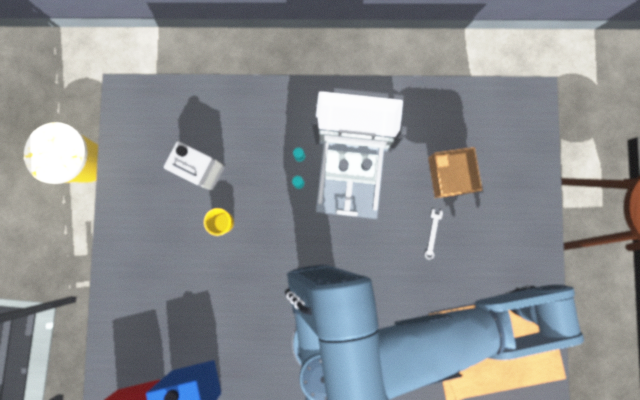

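The top view shows the cabinet at about (358,120) and the tray and bow handle at about (350,190). The dark castings are at (343,165) and (367,164), standing on the tray. The turquoise look-alikes at (299,155) and (298,183) stand on the bench outside, so I leave them alone. I'll confirm this in an enlarged crop.

Run:
```python
import cv2,numpy as np
a=cv2.imread('pics/top1.png')[80:230,290:420];b=cv2.imread('pics/scene1.png')[95:275,195:365]
a=cv2.resize(a,None,fx=4,fy=4,interpolation=2);a=cv2.resize(a,(int(a.shape[1]*540/600),540));b=cv2.resize(b,None,fx=3,fy=3,interpolation=2)
b=b[:540];o=np.hstack([a,b])[:, :800];print(a.shape,b.shape)
cv2.imwrite('pics/crop1.png',o)
```

```text
(540, 468, 3) (540, 510, 3)
```

View pics/crop1.png

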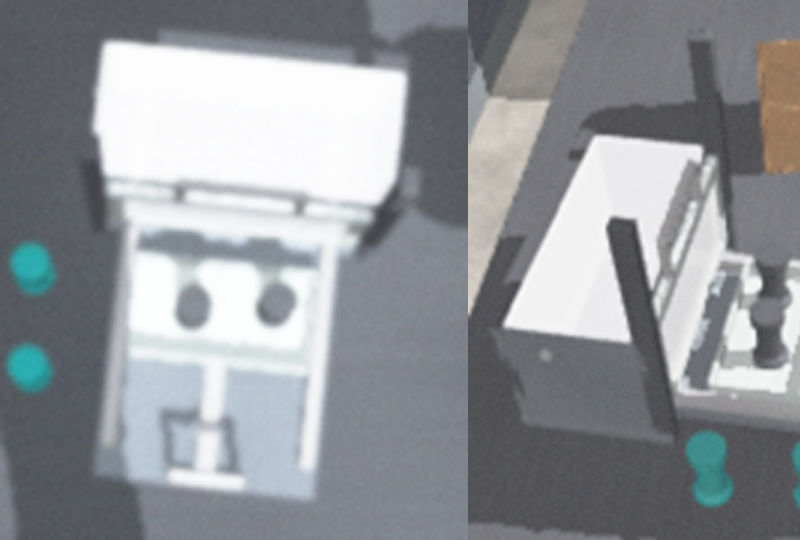

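The crop confirms it. The two dark castings are on the tray at about (343,165) and (367,164). The sash handle bar is centred near (357,134), the tray bow bar near (347.5,213), and the turquoise ones are off the tray.

Run:
```python
from h import *
class C(dict):pass
import pickle
t=cam('top');s=cam('scene')
g=lambda u,v:(290+u/3.6,80+v/3.6)
k=lambda u,v:(195+(u-468)/3,95+v/3)
f=lambda n,c,uv,z:print(n,np.round(onz(c,*uv,z),4))
for z in(.198,.21,.223):
    f('sashL',t,g(180,188),z);f('sashR',t,g(302,204),z)
    f('sash scene',s,k(676,232),z)
f('bowL',t,g(170,476),.067);f('bowR',t,g(243,485),.067)
f('railL',t,g(112,445),.026);f('railR',t,g(306,468),.026)
f('bed L',t,g(95,476),.012);f('bedR',t,g(313,498),.012)
f('chanfar',s,k(701,38),.3);f('channear',s,k(622,226),.3)
f('ca',t,g(192,308),.085);f('cb',t,g(276,306),.085)
f('roofRL',t,g(105,42),.152);f('roofRR',t,g(408,70),.152)
```

```text
sashL [ 0.7091 -0.0442  0.198 ]
sashR [ 0.6956 -0.1534  0.198 ]
sash scene [ 0.7027 -0.0563  0.198 ]
sashL [ 0.7064 -0.0439  0.21  ]
sashR [ 0.693  -0.1522  0.21  ]
sash scene [ 0.6993 -0.0442  0.21  ]
sashL [ 0.7034 -0.0435  0.223 ]
sashR [ 0.6901 -0.1509  0.223 ]
sash scene [ 0.6956 -0.0312  0.223 ]
bowL [ 0.4566 -0.0403  0.067 ]
bowR [ 0.4488 -0.1107  0.067 ]
railL [0.4885 0.0167 0.026 ]
railR [ 0.468  -0.1756  0.026 ]
bed L [0.4581 0.0335 0.012 ]
bedR [ 0.4389 -0.1841  0.012 ]
chanfar [ 0.6929 -0.2228  0.3   ]
channear [0.7191 0.0417 0.3   ]
ca [ 0.6177 -0.0596  0.085 ]
cb [ 0.6205 -0.1403  0.085 ]
roofRL [0.8578 0.0261 0.152 ]
roofRR [ 0.8334 -0.2564  0.152 ]
```

>>> {"op": "move_arm", "data": {"plan": [0.7,1.0,0.4,0,0,0.14,1.4,1.9,0.8,0,0,0.28,2.2,2.9,1.2,0,0,0.42,2.9,3.9,1.6,0,0,0.56,3.7,4.8,2.0,0,0,0.7,4.4,5.8,2.0,0,0,0.84,5.2,6.8,2.0,0,0,0.98,5.9,7.7,2.0,0,0,1.106,6.9,8.3,2.0,0,0,1.106,7.9,8.9,2.0,0,0,1.106], "grip": 85}}

```text
time_s: 1.45
eef_pos: [0.6015, -0.0905, 0.3314]
eef_rot: [0.0, 0.741, 0.671, 0.0]
wrist_force: [-0.1, -1.1, -0.0]
opening: 0.993
grasp_force: 0.0
```

Run:
```python
from h import *
c=cam('wrist','w1.png');o=ctrl.get_obs();print(o['time_s'],o['eef_pos'],o['eef_rot'],o['q'],c['fx'],c['origin'],c['attitude'])
```

```text
1.5 [ 0.60563508 -0.08675222  0.3294974 ] [-0.00075219  0.74040842  0.67215474  0.00167696] [-0.33797272  0.20014823  1.3880834   0.00366635  1.55308912 -0.24147419] 339.7903053476615 [ 0.60888449 -0.01358596  0.47484944] [ 0.15210001  0.98711157 -0.04915777 -0.00773686]
```

View pics/w1.png

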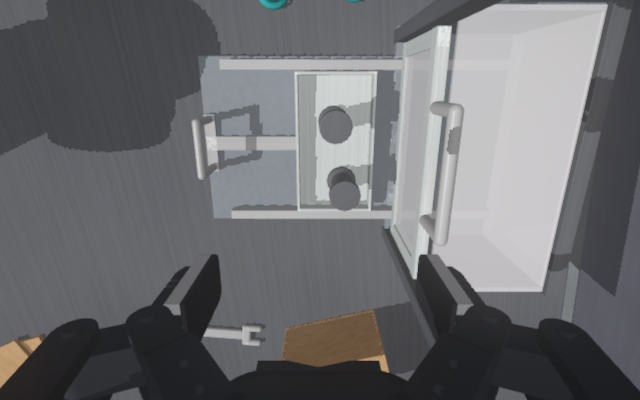

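The wrist view shows the sash handle bar from (454,108) to (441,240) and the bow bar from (198,122) to (206,178). The rails start at (220,63) and (233,214).

Run:
```python
from h import *
c=cam('wrist')
for z in(.198,.21,.223):
    a=onz(c,456,104,z);b=onz(c,440,244,z);d=a-b
    print(z,(a+b)/2,np.linalg.norm(d),-np.arctan2(d[0],d[1]))
def l(n,p,q,z):
    a=onz(c,*p,z);b=onz(c,*q,z);d=a-b;print(n,(a+b)/2,np.linalg.norm(d),-np.arctan2(d[0],d[1]))
l('bow',(198,121),(206,178),.067)
l('rails',(219,63),(232,214),.026)
l('railLdir',(400,64),(219,63),.026)
l('railRdir',(390,214),(232,214),.026)
l('tray front',(296,73),(298,210),.037)
l('cast',(336,125),(345,195),.091)
l('foot edge sash top',(447,27),(415,276),.152)
```

```text
0.198 [ 0.7134807  -0.09346462  0.198     ] 0.1206657395429592 -0.09419478163002357
0.21 [ 0.7090821 -0.0898418  0.21     ] 0.11540427026202257 -0.09419478163002291
0.223 [ 0.70431694 -0.08591707  0.223     ] 0.10970434520767451 -0.09419478163002387
bow [ 0.46665531 -0.06905647  0.067     ] 0.06921292429541288 -0.05915467810226564
rails [ 0.48496057 -0.06919357  0.026     ] 0.19860645592942353 -0.09160583445852358
railLdir [0.60497518 0.01833678 0.026     ] 0.223020727525994 -1.6728158903231134
railRdir [ 0.58639038 -0.1788353   0.026     ] 0.22207184777135622 -1.6678077867916536
tray front [ 0.57883166 -0.07933275  0.037     ] 0.17656433687261605 -0.10073715243366725
cast [ 0.63061568 -0.09329904  0.091     ] 0.08232505793509774 0.048181981678969456
foot edge sash top [ 0.71258428 -0.09236128  0.152     ] 0.2426970319787825 -0.12542126676904383
```

>>> {"op": "move_arm", "data": {"plan": [0.7,0,-0.2,0,0,0,1.4,0,-0.4,0,0,0,2.1,-0.1,-0.6,0,0,0,2.1,-0.1,-0.6,0,0,0,2.1,-0.1,-0.6,0,0,0,2.1,-0.1,-0.6,0,0,0]}}

```text
time_s: 2.3
eef_pos: [0.7046, -0.0973, 0.3026]
eef_rot: [0.001, 0.742, 0.671, 0.0]
wrist_force: [-0.2, 0.4, -0.7]
opening: 0.993
grasp_force: 0.0
```

Run:
```python
from h import *
o=ctrl.get_obs();c=cam('wrist','w2.png');print(o['time_s'],o['eef_pos'],o['q'],c['origin'],c['attitude'])
import pickle;pickle.dump({k:c[k] for k in c if k!='pixels'},open('w2.pkl','wb'))
```

```text
2.3 [ 0.70458255 -0.09727386  0.30264507] [-3.03536254e-01  4.40788514e-01  1.13519980e+00 -9.30121133e-05
  1.56422663e+00 -2.03352259e-01] [ 0.71186482 -0.02039443  0.44604663] [ 0.15211653  0.98708407 -0.04970708 -0.00740261]
```

View pics/w2.png

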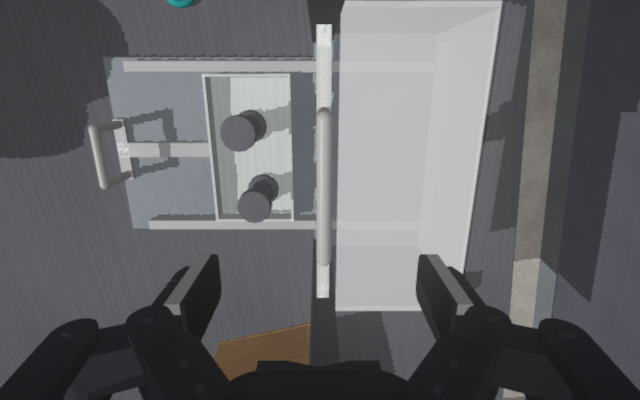

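The bar runs from (323,108) to (323,266), midway between the fingers. The sash's top edge runs from (324,25) to (322,297), and the bow bar from (93,124) to (103,188).

Run:
```python
from h import *
import pickle;c=pickle.load(open('w2.pkl','rb'))
def l(n,p,q,z):
    a=onz(c,*p,z);b=onz(c,*q,z);d=a-b;print(n,z,(a+b)/2,np.linalg.norm(d),-np.arctan2(d[0],d[1]))
for z in(.198,.21,.223):l('bar',(323,108),(323,266),z)
for z in(.152,.165,.177):l('edge',(324,25),(322,297),z)
l('bow',(94,124),(104,188),.067);l('tray',(204,76),(217,221),.037);l('rails',(123,66),(150,225),.026)
l('rear',(502,2),(463,308),.152)
```

```text
bar 0.198 [ 0.70788299 -0.09850365  0.198     ] 0.12610514487458988 -0.09620728189777401
bar 0.21 [ 0.70807563 -0.09472488  0.21      ] 0.12000443001789109 -0.09620728189777447
bar 0.223 [ 0.70828431 -0.09063121  0.223     ] 0.11339532225646745 -0.09620728189777393
edge 0.152 [ 0.70839408 -0.09889845  0.152     ] 0.24784216473215426 -0.10342763361469502
edge 0.165 [ 0.70854752 -0.09542773  0.165     ] 0.2368848951944276 -0.10342763361469486
edge 0.177 [ 0.70868916 -0.09222399  0.177     ] 0.22677049254421838 -0.10342763361469445
bow 0.067 [ 0.4578583  -0.07196221  0.067     ] 0.07347156661312289 -0.1405030053696303
tray 0.037 [ 0.5744219  -0.08521625  0.037     ] 0.1777277703793965 -0.10684518404856283
rails 0.026 [ 0.48006843 -0.07518492  0.026     ] 0.19920660922664363 -0.09235993683677259
rear 0.152 [ 0.84807884 -0.11145033  0.152     ] 0.2770160998715529 -0.08072479349853025
```

>>> {"op": "move_arm", "data": {"plan": [0.1,0,-0.6,0,0,0,0.1,0,-1.2,0,0,0,0.1,0,-1.7,0,0,0,0.1,0,-2.1,0,0,0,0.1,0,-2.4,0,0,0,0.1,0,-2.4,0,0,0,0.1,0,-2.4,0,0,0]}}

```text
time_s: 3.22
eef_pos: [0.7108, -0.0974, 0.1825]
eef_rot: [0.001, 0.742, 0.671, 0.0]
wrist_force: [0.3, -0.6, -0.6]
opening: 0.994
grasp_force: 0.0
```

>>> {"op": "move_arm", "data": {"plan": [0,0,0,0,0,0,0,0,0,0,0,0,0,0,0,0,0,0,0,0,0,0,0,0,0,0,0,0,0,0,0,0,0,0,0,0], "grip": 0}}

```text
time_s: 3.98
eef_pos: [0.7091, -0.0971, 0.181]
eef_rot: [-0.001, 0.742, 0.671, -0.001]
wrist_force: [-5.5, 0.4, 1.8]
opening: 0.118
grasp_force: 58.4
```

>>> {"op": "move_arm", "data": {"plan": [0,0,0.15,0,0,0,0,0,0.4,0,0,0,0,0,0.7,0,0,0,0,0,1.0,0,0,0,0,0,1.3,0,0,0,0,0,1.6,0,0,0,0,0,1.85,0,0,0,0,0,2.0,0,0,0,0,0,2.0,0,0,0]}}

```text
time_s: 5.1
eef_pos: [0.7091, -0.0971, 0.2836]
eef_rot: [-0.0, 0.742, 0.671, -0.001]
wrist_force: [-10.6, 0.2, 1.6]
opening: 0.117
grasp_force: 59.2
```

>>> {"op": "move_arm", "data": {"plan": [0,0,0,0,0,0,0,0,0,0,0,0,0,0,0,0,0,0,0,0,0,0,0,0,0,0,0.5,0,0,0,0,0,1.1,0,0,0,-0.5,0.05,1.4,0,0,0,-1.4,0.15,1.4,0,0,0,-2.4,0.25,1.2,0,0,0,-3.4,0.35,0.9,0,0,0], "grip": 85}}

```text
time_s: 6.35
eef_pos: [0.539, -0.0796, 0.3266]
eef_rot: [0.001, 0.742, 0.671, 0.0]
wrist_force: [0.0, -0.8, 0.5]
opening: 0.996
grasp_force: 0.0
```

Run:
```python
from h import *
o=ctrl.get_obs();c=cam('scene','s2.png');print(o['time_s'],o['eef_pos'],o['opening'])
a=cv2.imread('pics/s2.png')[95:275,180:420];cv2.imwrite('pics/s2c.png',cv2.resize(a,None,fx=3,fy=3,interpolation=2))
```

```text
6.35 [ 0.53902105 -0.07957746  0.32662574] 0.9958814841028252
```

View pics/s2c.png

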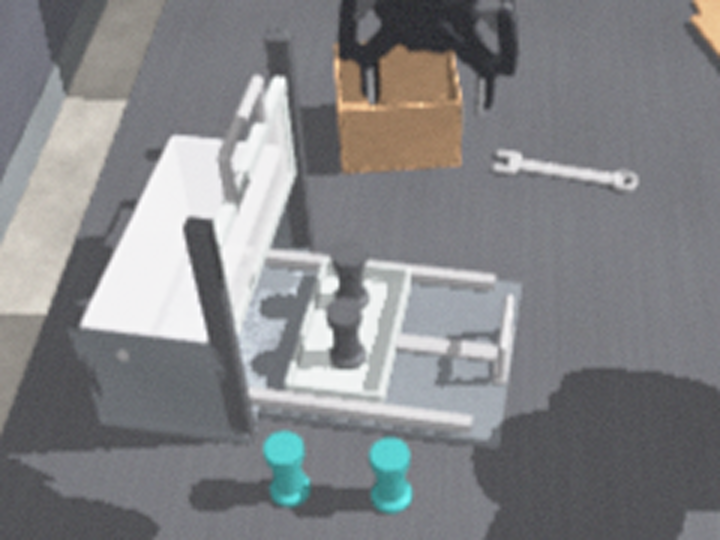

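The sash is up and holding, clear of the castings, and nothing has shifted. Next I grip the bow.

>>> {"op": "move_arm", "data": {"plan": [-0.8,0.1,-0.7,0,0,0,-1.62,0.12,-1.5,0,0,0,-1.62,0.12,-2.4,0,0,0,-1.62,0.12,-3.3,0,0,0,-1.62,0.12,-4.2,0,0,0,-1.62,0.12,-4.9,0,0,0,-1.62,0.12,-5.3,0,0,0,-1.62,0.12,-5.5,0,0,0,-1.62,0.12,-5.5,0,0,0,-1.62,0.12,-5.5,0,0,0]}}

```text
time_s: 7.65
eef_pos: [0.4601, -0.074, 0.0523]
eef_rot: [0.001, 0.742, 0.671, 0.0]
wrist_force: [-0.4, 0.5, 0.4]
opening: 0.996
grasp_force: 0.0
```

>>> {"op": "move_arm", "data": {"plan": [0,0,0,0,0,0,0,0,0,0,0,0,0,0,0,0,0,0,0,0,0,0,0,0,0,0,0,0,0,0,0,0,0,0,0,0], "grip": 0}}

```text
time_s: 8.4
eef_pos: [0.4589, -0.0736, 0.0514]
eef_rot: [-0.0, 0.742, 0.671, -0.0]
wrist_force: [-3.4, 0.1, 5.4]
opening: 0.094
grasp_force: 58.6
```

Run:
```python
from h import *
o=ctrl.get_obs();c=cam('wrist','w3.png');print(o['time_s'],o['eef_pos'],o['opening'],o['wrist_force'])
import pickle;pickle.dump({k:c[k] for k in c if k!='pixels'},open('w3.pkl','wb'))
```

```text
8.4 [ 0.45889602 -0.07362115  0.0513597 ] 0.09402371346957013 [-3.3566582   0.14863735  5.44443983]
```

View pics/w3.png

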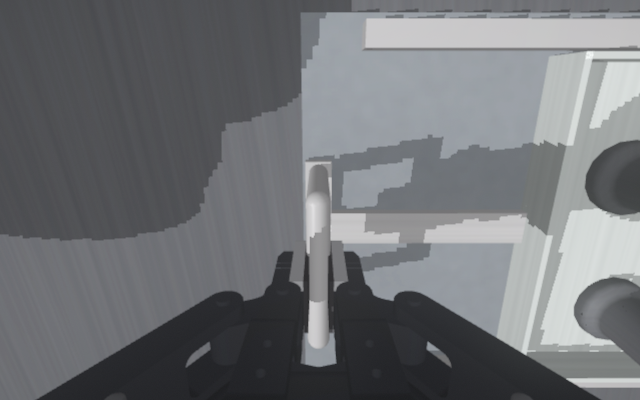

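The bow bar is centred between the pads at about (318,250), and both castings are standing. Now I push it in.

>>> {"op": "move_arm", "data": {"plan": [0.06,-0.006,0,0,0,0,0.16,-0.016,0,0,0,0,0.32,-0.032,0,0,0,0,0.5,-0.05,0,0,0,0,0.7,-0.07,0,0,0,0,0.9,-0.09,0,0,0,0,1.1,-0.11,0,0,0,0,1.26,-0.126,0,0,0,0,1.36,-0.136,0,0,0,0,1.4,-0.14,0,0,0,0]}}

```text
time_s: 9.7
eef_pos: [0.5248, -0.0796, 0.0509]
eef_rot: [-0.004, 0.741, 0.671, -0.003]
wrist_force: [-21.9, 1.8, 22.5]
opening: 0.091
grasp_force: 60.8
```

Force is higher than expected, in x and upward. I'll check the torque before going on.

Run:
```python
from h import *
o=ctrl.get_obs();print(o['wrist_force'],o['torque'],o['eef_pos'],R.from_quat(np.roll(o['eef_rot'],-1)).as_matrix()[:,2])
c=cam('wrist','w4.png');s=cam('scene','s4.png')
a=cv2.imread('pics/w4.png');b=cv2.imread('pics/s4.png')[110:260,190:390]
a=cv2.resize(a,(400,250));b=cv2.resize(b,(400,300),interpolation=2)
cv2.imwrite('pics/m4.png',np.hstack([cv2.copyMakeBorder(a,0,50,0,0,0),b]))
o=ctrl.get_obs();print(o['wrist_force'],o['torque'])
```

```text
[-21.90984707   1.76402262  22.48145747] [0.27696926 3.4266619  0.00989966] [ 0.52479025 -0.07964961  0.05090795] [-0.01054619  0.00222654 -0.99994191]
[-18.27707494   2.53700364  19.42627825] [0.30751236 3.02483768 0.02839986]
```

View pics/m4.png

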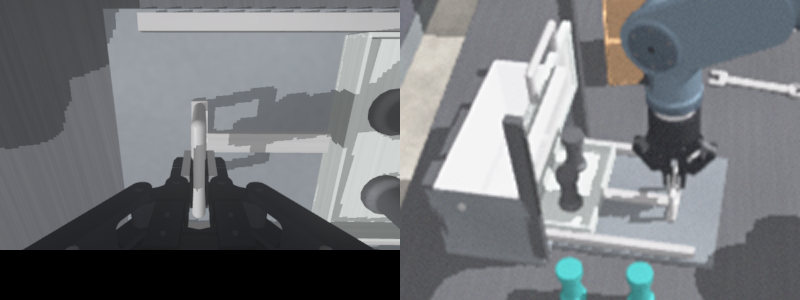

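The tray is sliding, both castings are upright, and there is no jam. The load is downward preload, so I'll ease the height by 2 mm and continue.

>>> {"op": "move_arm", "data": {"plan": [0.0,0.0,0.04,0,0,0,0.06,-0.006,0.04,0,0,0,0.18,-0.018,0.04,0,0,0,0.35,-0.035,0.04,0,0,0,0.53,-0.053,0.04,0,0,0,0.72,-0.072,0.04,0,0,0,0.91,-0.091,0.04,0,0,0,1.1,-0.11,0.04,0,0,0,1.26,-0.126,0.04,0,0,0,1.34,-0.134,0.04,0,0,0]}}

```text
time_s: 11.05
eef_pos: [0.594, -0.0867, 0.0516]
eef_rot: [-0.002, 0.742, 0.671, -0.001]
wrist_force: [-8.2, 0.5, 2.0]
opening: 0.09
grasp_force: 59.2
```

>>> {"op": "move_arm", "data": {"plan": [0.08,-0.008,0,0,0,0,0.18,-0.018,0,0,0,0,0.28,-0.028,0,0,0,0,0.38,-0.038,0,0,0,0,0.46,-0.046,0,0,0,0,0.52,-0.052,0,0,0,0,0.57,-0.057,0,0,0,0,0.62,-0.062,0,0,0,0]}}

```text
time_s: 12.05
eef_pos: [0.6245, -0.0897, 0.0516]
eef_rot: [-0.003, 0.741, 0.671, -0.002]
wrist_force: [-7.5, 0.6, 2.2]
opening: 0.089
grasp_force: 59.1
```

>>> {"op": "move_arm", "data": {"plan": [0.04,-0.004,0,0,0,0,0.08,-0.008,0,0,0,0,0.12,-0.012,0,0,0,0,0.16,-0.016,0,0,0,0]}}

```text
time_s: 12.55
eef_pos: [0.6293, -0.0901, 0.0514]
eef_rot: [-0.006, 0.741, 0.671, -0.004]
wrist_force: [-25.9, 2.9, 15.7]
opening: 0.088
grasp_force: 60.9
```

>>> {"op": "move_arm", "data": {"plan": [0.03,-0.003,0,0,0,0,0.06,-0.006,0,0,0,0,0.06,-0.006,0,0,0,0]}}

```text
time_s: 12.92
eef_pos: [0.6293, -0.09, 0.0513]
eef_rot: [-0.008, 0.741, 0.671, -0.006]
wrist_force: [-31.5, 2.1, 21.0]
opening: 0.088
grasp_force: 61.5
```

It stops dead at x = 0.629, so the tray is home. I'll ease off the push, release and rise.

>>> {"op": "move_arm", "data": {"plan": [-0.05,0,0,0,0,0,-0.1,0.01,0,0,0,0,-0.14,0.01,0,0,0,0]}}

```text
time_s: 13.3
eef_pos: [0.6293, -0.0901, 0.0517]
eef_rot: [-0.002, 0.742, 0.671, -0.001]
wrist_force: [-0.7, 2.0, -3.5]
opening: 0.093
grasp_force: 59.0
```

>>> {"op": "move_arm", "data": {"plan": [0,0,0,0,0,0,0,0,0,0,0,0,0,0,0,0,0,0,0,0,0,0,0,0,0,0,0.3,0,0,0,0,0,0.8,0,0,0,-0.3,0,1.5,0,0,0,-0.7,0,2.5,0,0,0,-1.0,0,3.6,0,0,0,-1.0,0,4.7,0,0,0], "grip": 40}}

```text
time_s: 14.55
eef_pos: [0.5802, -0.0909, 0.2914]
eef_rot: [0.001, 0.742, 0.671, 0.0]
wrist_force: [1.2, -0.4, 0.9]
opening: 0.465
grasp_force: 0.0
```

Run:
```python
from h import *
o=ctrl.get_obs();c=cam('wrist','w5.png');s=cam('scene','s5.png');print(o['time_s'],o['eef_pos'],o['opening'],o['wrist_force'])
a=cv2.imread('pics/w5.png');b=cv2.imread('pics/s5.png')[100:260,190:390]
a=cv2.resize(a,(480,300),interpolation=3);b=cv2.resize(b,(320,256),interpolation=2)
cv2.imwrite('pics/m5.png',np.hstack([a,cv2.copyMakeBorder(b,0,44,0,0,0)]))
```

```text
14.55 [ 0.58016057 -0.09092944  0.29141085] 0.4653436891941566 [ 1.21701841 -0.43884833  0.89837776]
```

View pics/m5.png

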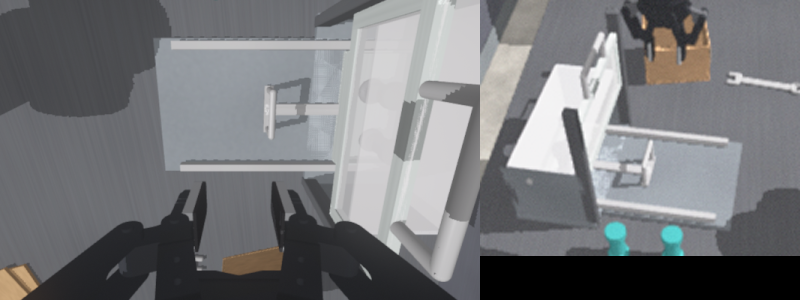

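The tray is home. Both castings are visible upright behind the sash at about (375,95) and (375,140) in the composite. Now back to the sash handle.

>>> {"op": "move_arm", "data": {"plan": [0,0,0.8,0,0,0,0,0,1.7,0,0,0,0.6,-0.05,1.9,0,0,0,1.5,-0.1,1.9,0,0,0,2.2,-0.12,1.9,0,0,0,2.57,-0.12,1.8,0,0,0,2.57,-0.12,1.6,0,0,0,2.57,-0.12,1.6,0,0,0], "grip": 85}}

```text
time_s: 15.65
eef_pos: [0.7087, -0.0968, 0.367]
eef_rot: [-0.001, 0.742, 0.671, -0.001]
wrist_force: [0.5, 0.1, -0.2]
opening: 0.994
grasp_force: 0.0
```

>>> {"op": "move_arm", "data": {"plan": [0,0,-0.4,0,0,0,0,0,-0.8,0,0,0,0,0,-1.2,0,0,0,0,0,-1.5,0,0,0,0,0,-1.66,0,0,0,0,0,-1.66,0,0,0,0,0,-1.66,0,0,0]}}

```text
time_s: 16.52
eef_pos: [0.7101, -0.0972, 0.2862]
eef_rot: [0.001, 0.742, 0.671, 0.0]
wrist_force: [-0.1, -0.2, 0.2]
opening: 0.996
grasp_force: 0.0
```

>>> {"op": "move_arm", "data": {"plan": [0,0,0,0,0,0,0,0,0,0,0,0,0,0,0,0,0,0,0,0,0,0,0,0,0,0,0,0,0,0,0,0,0,0,0,0], "grip": 0}}

```text
time_s: 17.27
eef_pos: [0.7091, -0.097, 0.2852]
eef_rot: [-0.001, 0.742, 0.671, -0.0]
wrist_force: [-4.5, -0.8, 0.6]
opening: 0.116
grasp_force: 58.4
```

>>> {"op": "move_arm", "data": {"plan": [0,0,-0.08,0,0,0,0,0,-0.22,0,0,0,0,0,-0.42,0,0,0,0,0,-0.62,0,0,0,0,0,-0.82,0,0,0,0,0,-1.02,0,0,0,0,0,-1.22,0,0,0,0,0,-1.38,0,0,0,0,0,-1.5,0,0,0,0,0,-1.58,0,0,0]}}

```text
time_s: 18.52
eef_pos: [0.7091, -0.097, 0.2058]
eef_rot: [-0.001, 0.742, 0.671, -0.0]
wrist_force: [-6.3, 0.4, 2.6]
opening: 0.114
grasp_force: 58.6
```

>>> {"op": "move_arm", "data": {"plan": [0,0,-0.06,0,0,0,0,0,-0.12,0,0,0,0,0,-0.18,0,0,0,0,0,-0.24,0,0,0,0,0,-0.3,0,0,0,0,0,-0.36,0,0,0,0,0,-0.4,0,0,0,0,0,-0.44,0,0,0]}}

```text
time_s: 19.52
eef_pos: [0.7091, -0.097, 0.184]
eef_rot: [-0.001, 0.742, 0.671, -0.0]
wrist_force: [-5.3, 0.4, 2.3]
opening: 0.118
grasp_force: 58.6
```

>>> {"op": "move_arm", "data": {"plan": [0,0,-0.03,0,0,0,0,0,-0.06,0,0,0,0,0,-0.09,0,0,0,0,0,-0.12,0,0,0,0,0,-0.15,0,0,0,0,0,-0.18,0,0,0]}}

```text
time_s: 20.27
eef_pos: [0.7093, -0.097, 0.1805]
eef_rot: [0.0, 0.741, 0.671, -0.0]
wrist_force: [-20.1, 4.2, 28.5]
opening: 0.116
grasp_force: 61.6
```

Firm contact at TCP 0.1805 puts the bar at about 0.199, which is the shut height. I'll ease off, release, rise and check.

>>> {"op": "move_arm", "data": {"plan": [0,0,0.05,0,0,0,0,0,0.09,0,0,0,0,0,0.09,0,0,0]}}

```text
time_s: 20.65
eef_pos: [0.7092, -0.097, 0.1808]
eef_rot: [-0.0, 0.742, 0.671, -0.0]
wrist_force: [-8.7, 0.7, 6.8]
opening: 0.114
grasp_force: 59.2
```

>>> {"op": "move_arm", "data": {"plan": [0,0,0,0,0,0,0,0,0,0,0,0,0,0,0,0,0,0,0,0,0,0,0,0,0,0,0.4,0,0,0,0,0,1.0,0,0,0,0,0,1.6,0,0,0,0,0,2.1,0,0,0,-0.8,0,2.4,0,0,0,-1.8,0,2.6,0,0,0], "grip": 85}}

```text
time_s: 21.9
eef_pos: [0.6196, -0.0973, 0.3123]
eef_rot: [0.001, 0.741, 0.671, 0.001]
wrist_force: [-1.0, -0.5, 0.8]
opening: 0.991
grasp_force: 0.0
```

>>> {"op": "move_arm", "data": {"plan": [-0.2,0,0,0,0,0,-0.3,0,0,0,0,0,-0.3,0,0,0,0,0,-0.3,0,0,0,0,0]}}

```text
time_s: 22.4
eef_pos: [0.6053, -0.0971, 0.3093]
eef_rot: [-0.0, 0.742, 0.671, -0.0]
wrist_force: [-0.6, 0.2, 0.9]
opening: 1.0
grasp_force: 0.0
```

Run:
```python
from h import *
o=ctrl.get_obs();c=cam('wrist','w6.png');s=cam('scene','s6.png');print(o['time_s'],o['eef_pos'],o['opening'],o['wrist_force'])
a=cv2.imread('pics/w6.png')[0:300,120:520];b=cv2.imread('pics/s6.png')[100:260,190:350]
a=cv2.resize(a,(480,360));b=cv2.resize(b,(320,320),interpolation=2)
cv2.imwrite('pics/m6.png',np.hstack([a,cv2.copyMakeBorder(b,0,40,0,0,0)]))
# compare with first scene image: mean abs diff at handle region
p=cv2.imread('pics/scene1.png').astype(int);q=cv2.imread('pics/s6.png').astype(int)
for y in (.055,-.055):
  for z in(.198,.204,.21):
    e=np.array([.708,-.098,z])+y*np.array([.1,.995,0]);print(y,z,proj(s,e),proj(c,e))
for dv in range(-4,5):
    print(dv,np.abs(p[140:190,255:276]-np.roll(q,dv,0)[140:190,255:276]).mean().round(1),end=' ')
```

```text
22.4 [ 0.60529231 -0.09710067  0.30933214] 1.000403891320778 [-0.55100661  0.17483762  0.90990897]
0.055 0.198 [259.7899847  175.43105596] [459.66731096 104.39000745]
0.055 0.204 [259.5136869  173.91350793] [463.0183051  104.82800569]
0.055 0.21 [259.23500029 172.38283954] [466.532289   105.28730784]
-0.055 0.198 [269.58524963 149.88791708] [442.94292267 242.26431531]
-0.055 0.204 [269.36613656 148.36485121] [445.54057852 245.52812784]
-0.055 0.21 [269.14525114 146.82946561] [448.2490189  248.93113507]
-4 33.1 -3 31.2 -2 28.1 -1 24.6 0 22.0 1 24.4 2 28.4 3 32.8 4 37.0
```

View pics/m6.png

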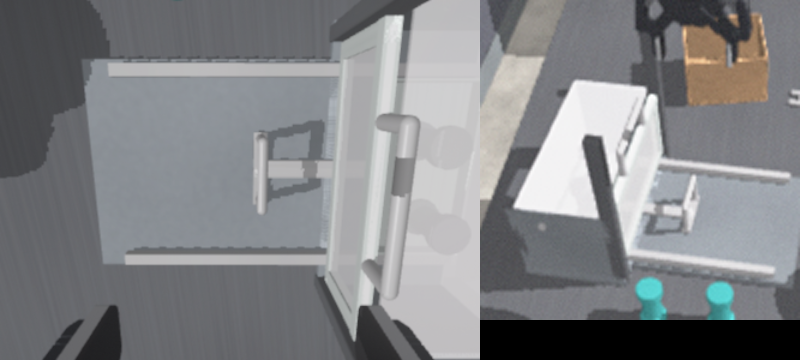

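The sash looks shut, and the image matches the starting height to within a pixel. For certainty I'll press the bar top gently with closed fingers.

>>> {"op": "move_arm", "data": {"plan": [0.7,0,0,0,0,0,1.5,0,0,0,0,0,2.06,0,-0.2,0,0,0,2.06,0,-0.7,0,0,0,2.06,0,-1.2,0,0,0,2.06,0,-1.6,0,0,0,2.06,0,-1.8,0,0,0,2.06,0,-1.9,0,0,0,2.06,0,-1.9,0,0,0,2.06,0,-1.9,0,0,0], "grip": 0}}

```text
time_s: 23.75
eef_pos: [0.7082, -0.0973, 0.216]
eef_rot: [0.001, 0.742, 0.671, 0.0]
wrist_force: [-0.4, -0.2, 0.5]
opening: 0.002
grasp_force: 0.0
```

>>> {"op": "move_arm", "data": {"plan": [0,0,-0.04,0,0,0,0,0,-0.08,0,0,0,0,0,-0.12,0,0,0,0,0,-0.15,0,0,0,0,0,-0.18,0,0,0,0,0,-0.2,0,0,0,0,0,-0.22,0,0,0]}}

```text
time_s: 24.62
eef_pos: [0.7077, -0.0971, 0.204]
eef_rot: [0.0, 0.742, 0.671, 0.0]
wrist_force: [-2.5, 0.8, 4.2]
opening: -0.001
grasp_force: 1.9
```

>>> {"op": "move_arm", "data": {"plan": [0,0,-0.03,0,0,0,0,0,-0.04,0,0,0]}}

```text
time_s: 24.88
eef_pos: [0.7079, -0.0971, 0.2038]
eef_rot: [0.001, 0.741, 0.671, 0.0]
wrist_force: [-4.2, 1.3, 9.9]
opening: 0.001
grasp_force: 4.9
```

>>> {"op": "move_arm", "data": {"plan": [0,0,0.1,0,0,0,0,0,0.5,0,0,0,0,0,1.1,0,0,0,0,0,1.7,0,0,0,-0.6,0,2.1,0,0,0,-1.2,0,2.2,0,0,0,-1.2,0,2.2,0,0,0,-1.2,0,2.2,0,0,0]}}

```text
time_s: 25.88
eef_pos: [0.6482, -0.0972, 0.3126]
eef_rot: [0.001, 0.742, 0.671, 0.0]
wrist_force: [0.1, -0.9, -1.5]
opening: 0.002
grasp_force: 0.0
```

```bash
python3 -c "
from bench import ctrl
print(ctrl.get_obs()['wrist_force']);print(ctrl.hand_in())"
```

```text
[ 0.08361141 -0.88233648 -1.52850633]
the job is handed in; nothing more can be done
None
```

Handed in after about 26 s: the tray is home against the rear wall, the sash was lowered gently and is fully shut, both castings are standing on the tray, and no bystander was touched.

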